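Load the click-stop turntable and index it to its next stop

ROBOT

A 6-joint arm with a two-finger parallel gripper is mounted at the origin on a cart in front of the work surface, level with it; the furniture and walls round the work are solid. World frame = base frame: x ahead of the robot, y to its left, z up, the work surface at z = 0. Lengths are in m, angles in rad, forces in N, time in s.
With the tool pointing down it reaches from about 0.375 to 0.75 m from the base axis. Payload 9 kg.
Tool frame: the origin (TCP) lies midway between the tips of the shut fingers; the grasp point (between the pads) lies 19 mm behind it (tcp_to_grasp is the distance from the TCP to the grasp point, in m); z points along the fingers, y is the line along which they close (so a half turn about z gives the same grasp; the last joint's range is limited). The gripper opens to 85 mm and grips with 20 to 120 N. Pads are 22 mm wide; open, the fingers measure 114 mm over their backs; the gripper's body (76 mm by 85 mm) begins 54 mm behind the grasp point. The pads swing forward as they close: fully open they stand 13 mm farther back than shut.
Start: joints at [-1.551, 0.104, 0.097, 1.564, 0, 1.353], TCP at [0.141, -0.583, 0.231] pointing down, gripper open.
Joint ranges: [-2.99, 2.99], [-0.84, 1.86], [-1.1, 1.16], [-1.84, 2.11], [-1.51, 1.56], [-3.14, 3.14]. Speed limits (rad/s): [2.22, 2.22, 2.57, 3.14, 3.14, 3.14].

INTERFACE

Orientations are given as a unit quaternion [w, x, y, z].
In Python, from plant import observe, capture, finish_job, tcp_to_grasp gives the robot as it stands.
- The arm moves only by the tool carry_out, never from a script. Its argument "deltas" is a list of rows, each an object with "claw": the opening, from 0 (shut) to 1 (fully open); "dp": the shift along the tool's x, y, z in mm, a list of three; "rotation": the turn, a rotation vector about the tool's x, y, z in rad, a list of three. A call has 1 to 5 rows; each row shifts and turns the commanded pose from where the row before left it, along the tool's axes as they then stand; what a row does not reach is not made up. A row lasts 1/8 s, in which the tool goes at most 62.5 mm and 10.7 degrees, less where a joint would pass 70% of its speed; a pose out of reach is approached as far as the arm can. A call is refused whole if a number of a shift passes 62.5 or a number of a turn 0.188, either way. A call with a gripper value outside its range is refused whole. The fingers move at their own pace and stop on an object; "newtons" is the grip in N (left out, the last holds). Time passes only in rows, so rows that do not move let the fingers close. It gives the time, the measured TCP pose, the force, the opening and the grip force at its end, in the units of the state.
- observe(): the state, without advancing time (a new reading comes with each control period).
- capture(name): name is "scene" or "top"; returns a dict with "img" (400x640x3 uint8, red, green, blue), "intrinsics" (3x3 intrinsics, pixels), "T" (4x4, takes a point from camera to world coordinates). Camera axes: x right, y down, z forward; pixel columns grow to the right and rows downward; lengths in m; the calibration is good to about 2 mm. A picture is of the moment at which its call begins. There is no depth.
- finish_job(): hands the job in; it is judged then, once.
The state is a dict: "clock": time; "qpos": joint angles; "qvel": joint speeds; "joint_torque": joint torques, N m; "tool_pos": TCP position; "tool_rot": TCP orientation; "force": force on the tool from outside, world axes, zero at the start; "wrist_torque": the same for the moment, N m; "opening": finger opening in m; "grip_force": force on a finger pad.
Only numpy, scipy, OpenCV 4.12 (cv2) and the standard library are available. Lean on these libraries where they do the work, as an engineer would, in place of code of your own. Each camera call takes 0.05 s, during which the arm holds its last target. There are 200 camera calls.

TASK

Stand the loose blue-capped bottle upright in the empty place of the bottle turntable and let go of it. Then turn the turntable counter-clockwise, seen from above, to its next click stop, without turning it back clockwise, and let go so that it rests held in that stop with the bottle still standing in its place. Leave the timer, the tape and the petri dishes where they are.

Things in the scene. Friction and masses are not known exactly. Their poses are not given: they have to be found in the camera images.
- bottle_mid (a point): centre, half-way up, of the loose white bottle with a blue cap standing on the bench to the right of the turntable: 56 mm diameter body (cap 39 mm), 115 mm tall, about 0.22 kg; its z axis points up the bottle.
- bottle_foot (a point): centre of the underside of that same loose bottle, 57.5 mm below its centre.
- empty_place (a point): centre of the empty place on the deck, at deck-top height (55 mm above the bench), 75 mm from the turning axis: a shallow round rim, 65 mm inside diameter, 4 mm wall, 7 mm high, where the bottle's foot stands on the deck with 4.5 mm to spare all round. It turns with the deck.
- handle (a point): centre of the black bar handle, on the turning axis, 215 mm above the bench, turning with the deck. The bar is 80 mm long along this point's y axis, 16 mm thick along its x axis and 30 mm high, on a post of 10 mm radius. The point's x axis points from the turning axis towards the empty place, z up.
- turntable: fixed housing of the turntable, origin on the turning axis at bench height; white, with a metal deck of 230 mm diameter on it. The deck has three places 120 degrees apart: one empty, two holding clipped-in bottles like the loose one (tops 175 mm above the bench). A sprung roller hidden in the housing, on a collar set differently every time, makes three click stops 120 degrees apart.
- deck (a joint): angle of the deck in the housing, rad, growing counter-clockwise. It starts at 0.35 to 0.65, between two stops; the next stop counter-clockwise comes 0.29 to 1.75 rad beyond the start and can only be felt. Elsewhere the deck turns with a steady drag of about 0.03 N m and stays where it is left. Below 0.1 counts as turned back.
- post_foot (a point): point on the turning axis at deck-top height, turns with the deck. What a stop feels like: the roller resists from about 0.24 rad before the stop (peak about 0.3 N m), passes a crest 0.11 rad before it, then drops in and pulls the deck on; beyond the stop it resists again up to a second crest 0.11 rad past it. Let go within 0.08 rad of the stop, the deck springs to it by itself.
- timer: small white bench timer, 67 x 63 x 18 mm, origin at the centre of its underside; a bystander
- tape: roll of white tape lying flat, 68 mm diameter, 19 mm high, origin at the centre of its underside; a bystander
- dish: petri dish, 91 mm diameter, 15 mm high, origin at the centre of its underside; a bystander
Not all that is in view belongs to the job. Leave any pink look-alike of the part that bears bottle_mid alone.

How it is judged:
On the way, in this order (a step that is already met when the one before it is completed fails the run):
1. the bottle stands upright in the empty place, released (distance between bottle_foot and empty_place below 0.008 m and angle between bottle_mid's own z axis and vertical below 0.1 rad and contact force between bottle and the fingers below 0.1 N), for 0.2 s.
2. the deck rests held in its next click stop (distance between roller and stop1 below 0.004 m and contact force between turntable and the fingers below 0.1 N), for 0.2 s.
At the end, for the whole second after the job is handed in: The deck is at rest, held by the roller in the first click stop counter-clockwise of where it began (within 4 mm at the roller, about 0.045 rad), and the loose bottle stands at rest and upright (within 0.1 rad) in the place that was empty, its foot within 8 mm of the centre of the place (distance between roller and stop1 below 0.004 m and velocity of joint deck between -0.02 and 0.02 rad/s and distance between bottle_foot and empty_place below 0.008 m and angle between bottle_mid's own z axis and vertical below 0.1 rad and linear speed of bottle below 0.02 m/s); the robot touches nothing.
It fails at once if the bottle tips over (angle between bottle_mid's own z axis and vertical above 0.5 rad).
It fails at once if the deck is turned back clockwise (value of joint deck below 0.1 rad).
It fails at once if the timer, the tape or the petri dish is moved by more than 25 mm (distance of any of timer, tape, dish from where it was at the start of the episode above 0.025 m).
It also fails if it takes over 69 s, if anything falls off the work surface, if the arm or the gripper's body presses on something with over 40 N, if the wrist force passes 120 N, or if a joint passes its speed limit or range.

## Working session

There is one attempt and no reset: what is moved stays moved. The work goes in short steps, Python scripts to look and compute and a tool call to move; the robot and the scene stay as the last step left them, time stands still between calls to the robot, and variables do not carry over. Pictures are saved under pics/ and viewed, at most 10 in all, crops included, and the job is handed in when it is done.

Besides the shell and the picture viewer there is one more tool, called after "Emit:" by a JSON object that holds its "fn" and its "kwargs", one argument or row to a line. carry_out: Moves the arm, as the interface text tells. Its arguments: {"type":"object","properties":{"deltas":{"type":"array","items":{"type":"object","properties":{"claw":{"type":"number"},"dp":{"type":"array","items":{"type":"number"}},"rotation":{"type":"array","items":{"type":"number"}}}}},"newtons":{"type":"number"}},"required":["deltas"]}

```bash
mkdir -p pics
python3 - <<'E'
from plant import *
import cv2,numpy as np
print(observe(), tcp_to_grasp)
for n in("scene","top"):
    c=capture(n); cv2.imwrite(f"pics/{n}0.png",c["img"][:,:,::-1]); np.savez(f"pics/{n}0.npz",**c)
    print(n,c["intrinsics"].round(1).tolist(),c["T"].round(3).tolist())
E
```

```text
{'clock': 0.0, 'qpos': array([-1.55067470e+00,  1.04718532e-01,  9.64614888e-02,  1.56391749e+00,
        1.28800382e-05,  1.35310822e+00]), 'qvel': array([ 0.00040329,  0.000253  ,  0.00277281,  0.00198281, -0.00024574,
       -0.00064443]), 'joint_torque': array([-1.92886473e-04, -5.56926012e+01,  5.03656018e+01,  1.66911772e-02,
       -3.79695821e-04, -2.05944445e-05]), 'tool_pos': array([ 0.14135775, -0.58275702,  0.2305068 ]), 'tool_rot': array([-6.85108547e-04,  9.92938906e-01,  1.18624846e-01,  7.43698034e-05]), 'force': array([ 0.65696356, -0.0192308 ,  0.26059721]), 'wrist_torque': array([-0.03594477, -0.06759055, -0.0024453 ]), 'grip_force': 0.0, 'opening': 0.08551377567712726} 0.0187
scene [[478.2, 0.0, 328.2], [0.0, 478.2, 202.7], [0.0, 0.0, 1.0]] [[-0.168, -0.693, 0.701, -0.451], [-0.986, 0.13, -0.108, 0.195], [-0.016, -0.709, -0.705, 1.144], [0.0, 0.0, 0.0, 1.0]]
top [[415.3, 0.0, 312.9], [0.0, 415.3, 198.5], [0.0, 0.0, 1.0]] [[0.095, -0.974, 0.207, 0.348], [-0.995, -0.094, 0.018, 0.03], [0.002, -0.208, -0.978, 1.162], [0.0, 0.0, 0.0, 1.0]]
```

View pics/scene0.png

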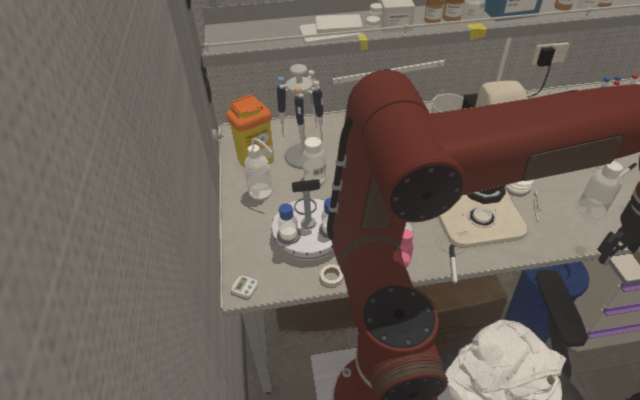

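View pics/top0.png

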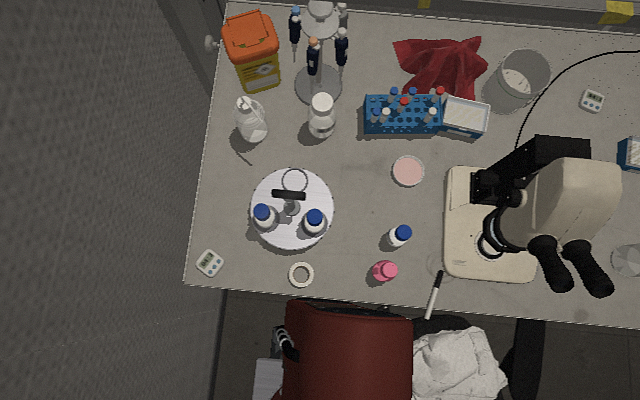

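Top view: the loose blue-capped bottle is at (400,236) and the pink look-alike at (385,270). The turntable is at (291,208), with clipped bottles at (264,214) and (313,221), the empty rim at (295,180) and the handle bar at (288,194). In the scene view the arm hides the loose bottle.
Things that could be mistaken for the loose bottle: the pink bottle (385,270), the clipped blue caps (264,214) and (313,221), and the white bottle (321,115). I choose (400,236).

```bash
cat > h.py <<'E'
import numpy as np,cv2
from scipy.spatial.transform import Rotation as R
def ray(c,p):
    d=c["T"][:3,:3]@np.linalg.inv(c["intrinsics"])@[p[0],p[1],1]; return c["T"][:3,3],d/np.linalg.norm(d)
def atz(c,p,z):
    o,d=ray(c,p); return (o+d*(z-o[2])/d[2]).round(4)
def proj(c,P):
    T=np.linalg.inv(c["T"]); q=c["intrinsics"]@(T[:3,:3]@P+T[:3,3]); return (q[:2]/q[2]).round(1)
def blobs(c,mask,minA=30):
    n,l,s,ce=cv2.connectedComponentsWithStats(mask.astype(np.uint8)); return [(ce[i].round(1).tolist(),int(s[i,4]),s[i,:4].tolist()) for i in range(1,n) if s[i,4]>=minA]
def tri(c1,p1,c2,p2):
    (o1,d1),(o2,d2)=ray(c1,p1),ray(c2,p2); A=np.stack([d1,-d2],1); t=np.linalg.lstsq(A,o2-o1,rcond=None)[0]
    a,b=o1+t[0]*d1,o2+t[1]*d2; return ((a+b)/2).round(4),np.linalg.norm(a-b).round(4)
def blue(im):
    h=cv2.cvtColor(im,cv2.COLOR_RGB2HSV); return (h[...,0]>105)&(h[...,0]<130)&(h[...,1]>150)
E
python3 - <<'E'
from h import *
c=dict(np.load("pics/top0.npz")); s=dict(np.load("pics/scene0.npz"))
for n,k in(("top",c),("scene",s)):
    print(n,[b for b in blobs(k,blue(k["img"])) if b[1]<400])
im=c["img"]; dark=(im.max(2)<60); print([b for b in blobs(c,dark) if b[0][0]<340 and 150<b[0][1]<260])
for p in((400,236),(264,211),(313,216)): print(p,atz(c,p,.115),atz(c,p,.175))
print("handle",atz(c,(288.5,194.5),.23),"deck",atz(c,(291,208),.055),"rim",atz(c,(295,180),.06))
for n,k,x0,x1,y0,y1,f in(("a",c,235,435,150,300,4),("b",s,220,380,150,270,4)):
    cv2.imwrite(f"pics/{n}.png",cv2.resize(k["img"][y0:y1,x0:x1,::-1],None,fx=f,fy=f,interpolation=cv2.INTER_CUBIC))
E
```

```text
top [([393.7, 90.5], 39, [391, 87, 7, 8]), ([376.0, 111.0], 42, [373, 107, 8, 9]), ([259.5, 208.6], 95, [254, 204, 15, 13]), ([314.1, 216.9], 208, [307, 209, 15, 17]), ([402.9, 232.4], 200, [395, 225, 17, 16])]
scene []
[([288.0, 194.3], 279, [272, 189, 33, 11]), ([306.9, 229.7], 73, [301, 219, 17, 18])]
(400, 236) [ 0.4942 -0.1788  0.115 ] [ 0.4858 -0.1668  0.175 ]
(264, 211) [0.5251 0.1712 0.115 ] [0.515  0.1632 0.175 ]
(313, 216) [0.5242 0.0451 0.115 ] [0.5141 0.0443 0.175 ]
handle [0.5493 0.1043 0.23  ] deck [0.5505 0.1075 0.055 ] rim [0.6282 0.1045 0.06  ]
```

View pics/a.png

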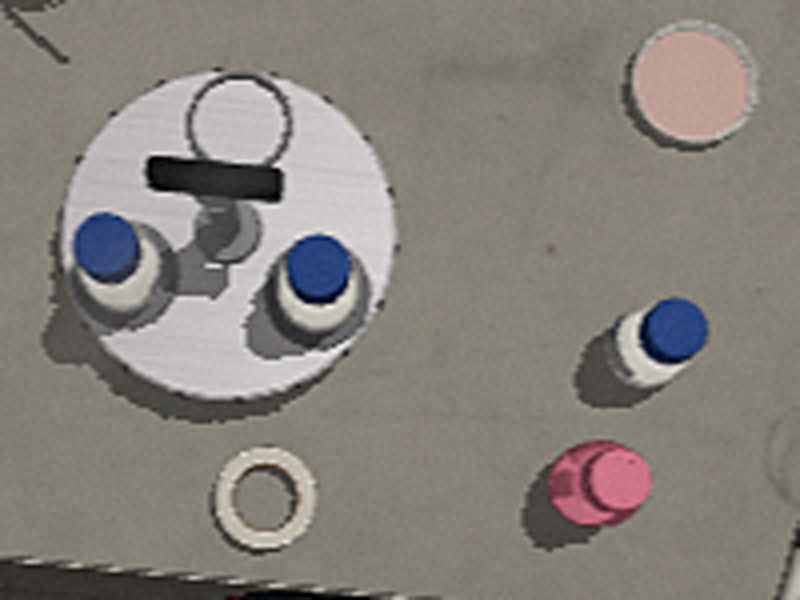

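View pics/b.png

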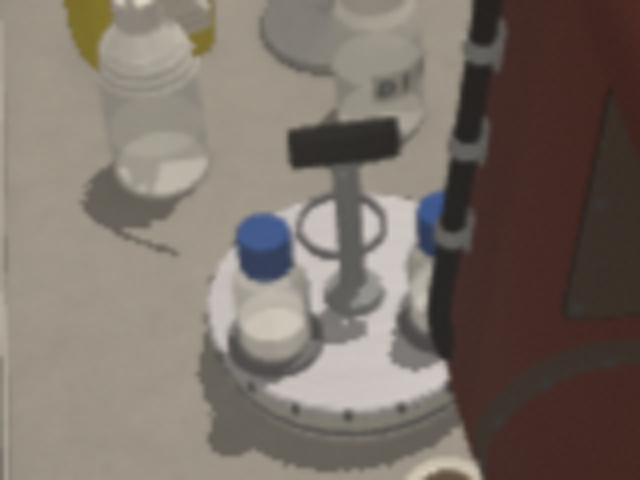

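The crop confirms the loose bottle: its cap centre is at crop (675,330), which is (403.4,232.1) in the full image. It stands on the bench, the pink one is below it, and the rim is at crop (239,122).

Run:
```python
from h import *
c=dict(np.load("pics/top0.npz")); s=dict(np.load("pics/scene0.npz"))
f=lambda x,y,x0,y0:((x+.5)/4-.5+x0,(y+.5)/4-.5+y0)
A=lambda x,y:f(x,y,235,150); B=lambda x,y:f(x,y,220,150)
print("rim",tri(c,A(239,122),s,B(341,226)))
print("handle",tri(c,A(215,179),s,B(343,143)))
print("capL",tri(c,A(107,245),s,B(264,229)))
print("post foot",atz(c,A(228,232),.055),atz(s,B(354,292),.055))
# deck disc centre: ellipse edges left 63 right 397 top 68 bottom 400
print("deck",atz(c,A(230,234),.055))
p=atz(c,A(675,330),.115); print("loose cap",p); 
for z in (0,.0575): print(z,proj(c,np.array([p[0],p[1],z])), proj(s,p))
print("dish",atz(c,A(692,85),.015),"tape",atz(c,A(265,500),.019),"pink",atz(c,A(618,480),.115))
print("bar ends",atz(c,A(152,171),.23),atz(c,A(280,183),.23))
```

```text
rim (array([0.6281, 0.1055, 0.0576]), np.float64(0.0017))
handle (array([0.5524, 0.1055, 0.2169]), np.float64(0.0004))
capL (array([0.5139, 0.169 , 0.1794]), np.float64(0.0002))
post foot [0.5517 0.1059 0.055 ] [0.557  0.1042 0.055 ]
deck [0.5504 0.1044 0.055 ]
loose cap [ 0.5049 -0.1868  0.115 ]
0 [394.6 237.4] [405.5 208.6]
0.0575 [398.8 234.9] [405.5 208.6]
dish [ 0.6973 -0.2108  0.015 ] tape [0.3771 0.0639 0.019 ] pink [ 0.4078 -0.1562  0.115 ]
bar ends [0.5508 0.1412 0.23  ] [0.5508 0.0672 0.23  ]
```

Emit:
{"fn": "carry_out", "kwargs": {
  "deltas": [
    {"claw": 1,"dp": [0,0,0],"rotation": [0,0,-0.18]},
    {"claw": 1,"dp": [0,0,0],"rotation": [0,0,-0.18]},
    {"claw": 1,"dp": [0,0,0],"rotation": [0,0,-0.18]},
    {"claw": 1,"dp": [0,0,0],"rotation": [0,0,-0.18]},
    {"claw": 1,"dp": [0,0,0],"rotation": [0,0,-0.18]}
  ]
}}

```text
clock: 0.72
tool_pos: [0.1413, -0.5829, 0.2308]
tool_rot: [-0.0, 0.841, 0.541, 0.0]
force: [0.3, -0.2, -0.3]
opening: 0.0854
grip_force: 0.0
```

Emit:
{"fn": "carry_out", "kwargs": {
  "deltas": [
    {"claw": 1,"dp": [0,0,0],"rotation": [0,0,-0.18]},
    {"claw": 1,"dp": [0,0,0],"rotation": [0,0,-0.18]},
    {"claw": 1,"dp": [0,0,0],"rotation": [0,0,-0.18]},
    {"claw": 1,"dp": [0,0,0],"rotation": [0,0,-0.18]},
    {"claw": 1,"dp": [0,0,0],"rotation": [0,0,-0.18]}
  ]
}}

```text
clock: 1.35
tool_pos: [0.1413, -0.5829, 0.2309]
tool_rot: [-0.0, 0.522, 0.853, 0.0]
force: [-0.5, 0.2, -0.4]
opening: 0.0854
grip_force: 0.0
```

Emit:
{"fn": "carry_out", "kwargs": {
  "deltas": [
    {"claw": 1,"dp": [0,0,0],"rotation": [0,0,-0.18]},
    {"claw": 1,"dp": [0,0,0],"rotation": [0,0,-0.18]},
    {"claw": 1,"dp": [0,0,0],"rotation": [0,0,-0.18]},
    {"claw": 1,"dp": [0,0,0],"rotation": [0,0,-0.18]},
    {"claw": 1,"dp": [0,0,0],"rotation": [0,0,-0.18]}
  ]
}}

```text
clock: 1.98
tool_pos: [0.1413, -0.5829, 0.2308]
tool_rot: [-0.0, 0.099, 0.995, 0.0]
force: [0.7, 0.5, -0.4]
opening: 0.0858
grip_force: 0.0
```

Emit:
{"fn": "carry_out", "kwargs": {
  "deltas": [
    {"claw": 1,"dp": [0,0,0],"rotation": [0,0,-0.18]},
    {"claw": 1,"dp": [0,0,0],"rotation": [0,0,-0.024]},
    {"claw": 1,"dp": [0,0,0]}
  ]
}}

```text
schema error: expected keys claw, dp, rotation
```

Emit:
{"fn": "carry_out", "kwargs": {
  "deltas": [
    {"claw": 1,"dp": [0,0,0],"rotation": [0,0,-0.18]},
    {"claw": 1,"dp": [0,0,0],"rotation": [0,0,-0.018]},
    {"claw": 1,"dp": [-20,30,-20],"rotation": [0,0,0]},
    {"claw": 1,"dp": [-30,30,0],"rotation": [0,0,0]},
    {"claw": 1,"dp": [-30,30,0],"rotation": [0,0,0]}
  ]
}}

```text
clock: 2.6
tool_pos: [0.2225, -0.4928, 0.2514]
tool_rot: [0.0, 0.005, 1.0, -0.0]
force: [0.4, -0.8, -0.5]
opening: 0.0859
grip_force: 0.0
```

Emit:
{"fn": "carry_out", "kwargs": {
  "deltas": [
    {"claw": 1,"dp": [-30,30,0],"rotation": [0,0,0]},
    {"claw": 1,"dp": [-30,30,0],"rotation": [0,0,0]},
    {"claw": 1,"dp": [-30,30,0],"rotation": [0,0,0]},
    {"claw": 1,"dp": [-30,30,0],"rotation": [0,0,0]},
    {"claw": 1,"dp": [0,0,0],"rotation": [0,0,0]}
  ]
}}

```text
clock: 3.22
tool_pos: [0.3441, -0.3725, 0.2515]
tool_rot: [0.0, 0.003, 1.0, 0.0]
force: [0.4, -0.5, 0.2]
opening: 0.0856
grip_force: 0.0
```

Run:
```python
from plant import *
from h import *
print(observe()["tool_pos"],observe()["qpos"].round(3))
c=capture("top");s=capture("scene")
cv2.imwrite("pics/c.png",cv2.hconcat([c["img"][100:340,220:460,::-1],s["img"][100:340,280:520,::-1]]))
for k in(c,s): print([b for b in blobs(k,blue(k["img"])) if b[1]<400])
```

```text
[ 0.34410811 -0.37249661  0.25146719] [-1.084 -0.174 -0.138  1.606  0.    -1.078]
[([393.6, 90.4], 35, [391, 87, 7, 8]), ([375.9, 111.2], 42, [372, 107, 9, 9]), ([259.1, 208.5], 85, [254, 204, 14, 14]), ([314.1, 216.9], 208, [307, 209, 15, 17]), ([402.8, 231.9], 200, [395, 224, 16, 17])]
[]
```

View pics/c.png

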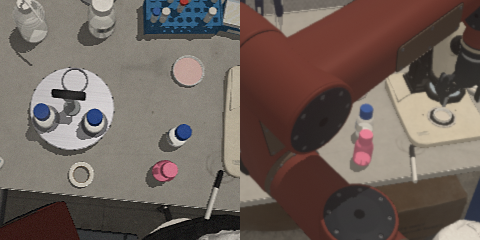

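The loose bottle now shows in the scene view too, with its cap at about (405,211). The pink one is in front of it at (403,250).

Run:
```python
from plant import *
from h import *
c=capture("top");s=capture("scene")
B=[]
for k,(x,y) in((c,(403,232)),(s,(405,211))):
    h=cv2.cvtColor(k["img"],cv2.COLOR_RGB2HSV); m=(h[...,0]>100)&(h[...,0]<135)&(h[...,1]>90)
    b=[b for b in blobs(k,m) if abs(b[0][0]-x)<12 and abs(b[0][1]-y)<15][0]; print(b); B.append(b[0])
P,e=tri(c,B[0],s,B[1]); print("cap blob centre",P,e)
p=np.array([.505,-.187,.115]); print(proj(c,p),proj(s,p))
```

```text
([402.9, 231.9], 211, [395, 224, 17, 17])
([405.8, 210.9], 139, [401, 204, 12, 15])
cap blob centre [ 0.5071 -0.1889  0.1022] 0.0014
[403.5 232.1] [405.6 208.5]
```

Emit:
{"fn": "carry_out", "kwargs": {
  "deltas": [
    {"claw": 1,"dp": [-32,37,0],"rotation": [0,0,0]},
    {"claw": 1,"dp": [-32,37,0],"rotation": [0,0,0]},
    {"claw": 1,"dp": [-32,37,0],"rotation": [0,0,0]},
    {"claw": 1,"dp": [-32,37,0],"rotation": [0,0,0]},
    {"claw": 1,"dp": [-34,37,0],"rotation": [0,0,0]}
  ]
}}

```text
clock: 4.05
tool_pos: [0.5062, -0.1901, 0.2513]
tool_rot: [0.0, 0.004, 1.0, -0.0]
force: [1.1, 0.1, 0.0]
opening: 0.0855
grip_force: 0.0
```

Emit:
{"fn": "carry_out", "kwargs": {
  "deltas": [
    {"claw": 1,"dp": [0,0,40],"rotation": [0,0,0]},
    {"claw": 1,"dp": [0,0,40],"rotation": [0,0,0]},
    {"claw": 1,"dp": [0,0,20],"rotation": [0,0,0]},
    {"claw": 1,"dp": [0,0,0],"rotation": [0,0,0]}
  ]
}}

```text
clock: 4.55
tool_pos: [0.5047, -0.1905, 0.1503]
tool_rot: [-0.001, 0.004, 1.0, 0.001]
force: [-0.1, -0.6, 1.0]
opening: 0.0854
grip_force: 0.0
```

Run:
```python
from plant import *
o=observe();print(o["tool_pos"],o["tool_rot"],o["qpos"].round(3),o["force"])
```

```text
[ 0.50472987 -0.19052639  0.15028406] [-9.47055812e-04  3.70031274e-03  9.99992533e-01  5.86993050e-04] [-0.603 -0.078 -0.233  1.418 -0.    -0.596] [-0.06079893 -0.64185733  1.04959891]
```

Emit:
{"fn": "carry_out", "kwargs": {
  "deltas": [
    {"claw": 1,"dp": [-1,3,25],"rotation": [0,0,0]},
    {"claw": 1,"dp": [0,0,25],"rotation": [0,0,0]},
    {"claw": 1,"dp": [0,0,17],"rotation": [0,0,0]},
    {"claw": 1,"dp": [0,0,0],"rotation": [0,0,0]}
  ]
}}

```text
clock: 5.05
tool_pos: [0.5064, -0.1874, 0.0842]
tool_rot: [-0.0, 0.003, 1.0, 0.0]
force: [0.1, 0.3, 0.6]
opening: 0.0853
grip_force: 0.0
```

Emit:
{"fn": "carry_out", "kwargs": {
  "deltas": [
    {"claw": 0.6,"dp": [0,0,0],"rotation": [0,0,0]},
    {"claw": 0.5,"dp": [0,0,0],"rotation": [0,0,0]},
    {"claw": 0.45,"dp": [0,0,0],"rotation": [0,0,0]},
    {"claw": 0.3,"dp": [0,0,0],"rotation": [0,0,0]},
    {"claw": 0.3,"dp": [0,0,0],"rotation": [0,0,0]}
  ],
  "newtons": 30
}}

```text
clock: 5.68
tool_pos: [0.5074, -0.1877, 0.0854]
tool_rot: [0.001, 0.003, 1.0, -0.001]
force: [-0.1, -0.6, 6.4]
opening: 0.0383
grip_force: 29.2
```

Emit:
{"fn": "carry_out", "kwargs": {
  "deltas": [
    {"claw": 0.3,"dp": [0,0,-15],"rotation": [0,0,0]},
    {"claw": 0.3,"dp": [0,0,-25],"rotation": [0,0,0]},
    {"claw": 0.3,"dp": [0,0,-25],"rotation": [0,0,0]},
    {"claw": 0.3,"dp": [0,0,-25],"rotation": [0,0,0]},
    {"claw": 0.3,"dp": [0,0,0],"rotation": [0,0,0]}
  ]
}}

```text
clock: 6.3
tool_pos: [0.5076, -0.1878, 0.1766]
tool_rot: [0.001, 0.003, 1.0, -0.001]
force: [0.6, 0.5, -2.9]
opening: 0.0382
grip_force: 29.4
```

Emit:
{"fn": "carry_out", "kwargs": {
  "deltas": [
    {"claw": 0.3,"dp": [-20,0,0],"rotation": [0,0,0]},
    {"claw": 0.3,"dp": [-25,0,0],"rotation": [0,0,0]},
    {"claw": 0.3,"dp": [-30,0,0],"rotation": [0,0,0]},
    {"claw": 0.3,"dp": [-25,0,0],"rotation": [0,0,0]},
    {"claw": 0.3,"dp": [-21,20,0],"rotation": [0,0,0]}
  ]
}}

```text
clock: 6.92
tool_pos: [0.6279, -0.1684, 0.1723]
tool_rot: [-0.001, 0.004, 1.0, 0.0]
force: [-0.6, 0.1, -1.3]
opening: 0.0385
grip_force: 29.3
```

Emit:
{"fn": "carry_out", "kwargs": {
  "deltas": [
    {"claw": 0.3,"dp": [0,30,0],"rotation": [0,0,0]},
    {"claw": 0.3,"dp": [0,35,0],"rotation": [0,0,0]},
    {"claw": 0.3,"dp": [0,35,0],"rotation": [0,0,0]},
    {"claw": 0.3,"dp": [0,20,0],"rotation": [0,0,0]},
    {"claw": 0.3,"dp": [0,0,0],"rotation": [0,0,0]}
  ]
}}

```text
clock: 7.55
tool_pos: [0.6281, -0.0468, 0.1735]
tool_rot: [-0.001, 0.002, 1.0, 0.0]
force: [0.4, -0.7, -3.1]
opening: 0.0383
grip_force: 29.4
```

Run:
```python
from plant import *
from h import *
o=observe();print(o["tool_pos"],o["tool_rot"].round(4),o["force"])
c=capture("top");s=capture("scene")
cv2.imwrite("pics/d.png",cv2.resize(cv2.hconcat([c["img"][120:270,240:400,::-1],s["img"][120:270,260:420,::-1]]),None,fx=2.5,fy=2.5,interpolation=cv2.INTER_CUBIC))
```

```text
[ 0.6281309  -0.04681691  0.1735155 ] [-5.e-04  2.e-03  1.e+00  1.e-04] [ 0.38989731 -0.65421687 -3.10590062]
```

View pics/d.png

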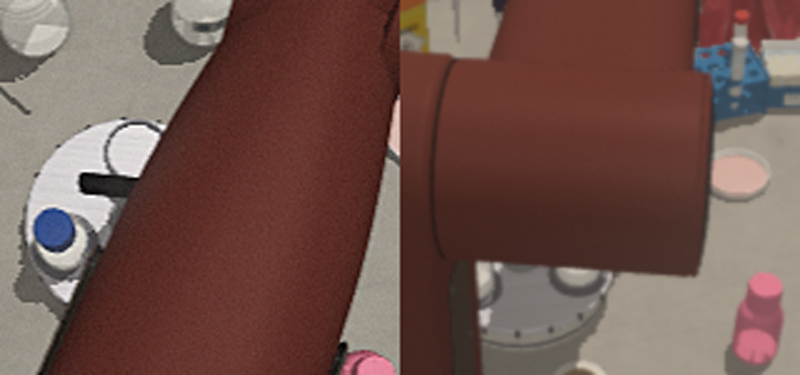

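Emit:
{"fn": "carry_out", "kwargs": {
  "deltas": [
    {"claw": 0.3,"dp": [0,30,0],"rotation": [0,0,0]},
    {"claw": 0.3,"dp": [0,35,0],"rotation": [0,0,0]},
    {"claw": 0.3,"dp": [0,35,0],"rotation": [0,0,0]},
    {"claw": 0.3,"dp": [0,30,0],"rotation": [0,0,0]},
    {"claw": 0.3,"dp": [0,22,0],"rotation": [0,0,0]}
  ]
}}

```text
clock: 8.28
tool_pos: [0.6295, 0.1042, 0.1741]
tool_rot: [-0.0, 0.003, 1.0, -0.0]
force: [1.0, 0.4, -2.6]
opening: 0.0383
grip_force: 29.4
```

Emit:
{"fn": "carry_out", "kwargs": {
  "deltas": [
    {"claw": 0.3,"dp": [0,0,5],"rotation": [0,0,0]},
    {"claw": 0.3,"dp": [0,0,0],"rotation": [0,0,0]}
  ]
}}

```text
clock: 8.52
tool_pos: [0.6292, 0.1031, 0.1685]
tool_rot: [-0.001, 0.003, 1.0, -0.0]
force: [1.0, 0.0, -2.3]
opening: 0.0381
grip_force: 29.5
```

Run:
```python
from plant import *
from h import *
o=observe();print(o["tool_pos"],o["tool_rot"].round(4),o["force"])
c=capture("top");s=capture("scene")
cv2.imwrite("pics/e.png",cv2.resize(cv2.hconcat([c["img"][120:270,220:380,::-1],s["img"][120:270,260:420,::-1]]),None,fx=2.5,fy=2.5,interpolation=cv2.INTER_CUBIC))
```

```text
[0.6291829  0.10307321 0.16847852] [-5.0e-04  3.3e-03  1.0e+00 -3.0e-04] [ 0.9701463   0.02454457 -2.34416844]
```

View pics/e.png

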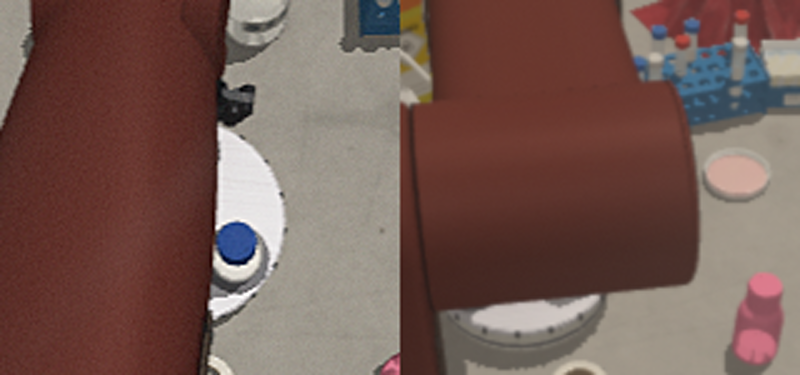

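Emit:
{"fn": "carry_out", "kwargs": {
  "deltas": [
    {"claw": 0.3,"dp": [1,2,8],"rotation": [0,0,0]},
    {"claw": 0.3,"dp": [0,0,8],"rotation": [0,0,0]},
    {"claw": 0.3,"dp": [0,0,6],"rotation": [0,0,0]},
    {"claw": 0.3,"dp": [0,0,0],"rotation": [0,0,0]}
  ]
}}

```text
clock: 9.12
tool_pos: [0.6279, 0.106, 0.1464]
tool_rot: [-0.001, 0.003, 1.0, -0.0]
force: [0.4, 0.2, -1.9]
opening: 0.0384
grip_force: 29.5
```

Emit:
{"fn": "carry_out", "kwargs": {
  "deltas": [
    {"claw": 0.3,"dp": [0,0,3],"rotation": [0,0,0]},
    {"claw": 0.3,"dp": [0,0,0],"rotation": [0,0,0]}
  ]
}}

```text
clock: 9.38
tool_pos: [0.6284, 0.106, 0.1442]
tool_rot: [-0.0, 0.003, 1.0, -0.0]
force: [0.5, 0.4, -1.7]
opening: 0.0384
grip_force: 29.5
```

Run:
```python
from plant import *
o=observe();print(o["tool_pos"],o["tool_rot"].round(4),o["force"],o["wrist_torque"])
```

```text
[0.62835247 0.10604728 0.14422726] [-0.0e+00  2.9e-03  1.0e+00 -1.0e-04] [ 0.52708858  0.42267589 -1.66573933] [-0.01419763  0.00779605 -0.02683759]
```

Emit:
{"fn": "carry_out", "kwargs": {
  "deltas": [
    {"claw": 0.3,"dp": [0,0,2],"rotation": [0,0,0]},
    {"claw": 0.3,"dp": [0,0,0],"rotation": [0,0,0]}
  ]
}}

```text
clock: 9.62
tool_pos: [0.6283, 0.106, 0.1422]
tool_rot: [-0.0, 0.003, 1.0, -0.0]
force: [0.2, -0.4, -2.2]
opening: 0.0382
grip_force: 29.5
```

Emit:
{"fn": "carry_out", "kwargs": {
  "deltas": [
    {"claw": 0.3,"dp": [0,0,1.5],"rotation": [0,0,0]},
    {"claw": 0.3,"dp": [0,0,0],"rotation": [0,0,0]}
  ]
}}

```text
clock: 9.88
tool_pos: [0.6284, 0.106, 0.1407]
tool_rot: [0.0, 0.003, 1.0, -0.0]
force: [-0.0, 0.2, -2.0]
opening: 0.0385
grip_force: 29.5
```

Emit:
{"fn": "carry_out", "kwargs": {
  "deltas": [
    {"claw": 0.3,"dp": [0,0,1.5],"rotation": [0,0,0]},
    {"claw": 0.3,"dp": [0,0,0],"rotation": [0,0,0]}
  ]
}}

```text
clock: 10.12
tool_pos: [0.6289, 0.106, 0.1406]
tool_rot: [0.001, 0.003, 1.0, -0.0]
force: [-0.9, -0.7, 5.9]
opening: 0.0383
grip_force: 31.0
```

Emit:
{"fn": "carry_out", "kwargs": {
  "deltas": [
    {"claw": 0.5,"dp": [0,0,-1],"rotation": [0,0,0]},
    {"claw": 0.6,"dp": [0,0,0],"rotation": [0,0,0]},
    {"claw": 0.8,"dp": [0,0,0],"rotation": [0,0,0]},
    {"claw": 0.9,"dp": [0,0,0],"rotation": [0,0,0]},
    {"claw": 0.9,"dp": [0,0,0],"rotation": [0,0,0]}
  ]
}}

```text
clock: 10.75
tool_pos: [0.6283, 0.106, 0.1402]
tool_rot: [-0.0, 0.003, 1.0, -0.0]
force: [0.1, -0.7, -0.5]
opening: 0.0767
grip_force: 0.0
```

Emit:
{"fn": "carry_out", "kwargs": {
  "deltas": [
    {"claw": 1,"dp": [0,0,-10],"rotation": [0,0,0]},
    {"claw": 1,"dp": [0,0,-25],"rotation": [0,0,0]},
    {"claw": 1,"dp": [0,0,-40],"rotation": [0,0,0]},
    {"claw": 1,"dp": [0,0,-40],"rotation": [0,0,0]},
    {"claw": 1,"dp": [0,0,-20],"rotation": [0,0,0]}
  ]
}}

```text
clock: 11.38
tool_pos: [0.629, 0.106, 0.2789]
tool_rot: [0.002, 0.003, 1.0, -0.0]
force: [0.3, 0.4, 0.1]
opening: 0.0854
grip_force: 0.0
```

Emit:
{"fn": "carry_out", "kwargs": {
  "deltas": [
    {"claw": 1,"dp": [0,-55,0],"rotation": [0,0,0]},
    {"claw": 1,"dp": [0,-55,0],"rotation": [0,0,0]},
    {"claw": 1,"dp": [0,-55,0],"rotation": [0,0,0]},
    {"claw": 1,"dp": [0,-55,0],"rotation": [0,0,0]},
    {"claw": 1,"dp": [0,-30,0],"rotation": [0,0,0]}
  ]
}}

```text
clock: 12.0
tool_pos: [0.6266, -0.1468, 0.276]
tool_rot: [0.0, 0.004, 1.0, -0.0]
force: [0.4, 0.7, 0.9]
opening: 0.0853
grip_force: 0.0
```

Run:
```python
from plant import *
from h import *
o=observe();print(o["tool_pos"],o["tool_rot"].round(4),o["force"])
c=capture("top");s=capture("scene")
np.savez("pics/top1.npz",**c); np.savez("pics/scene1.npz",**s)
cv2.imwrite("pics/f.png",cv2.resize(cv2.hconcat([c["img"][150:260,235:345,::-1],s["img"][150:260,250:360,::-1]]),None,fx=3.6,fy=3.6,interpolation=cv2.INTER_CUBIC))
```

```text
[ 0.62658681 -0.1467536   0.27595189] [ 2.0e-04  3.9e-03  1.0e+00 -3.0e-04] [0.44979686 0.67978617 0.86627221]
```

View pics/f.png

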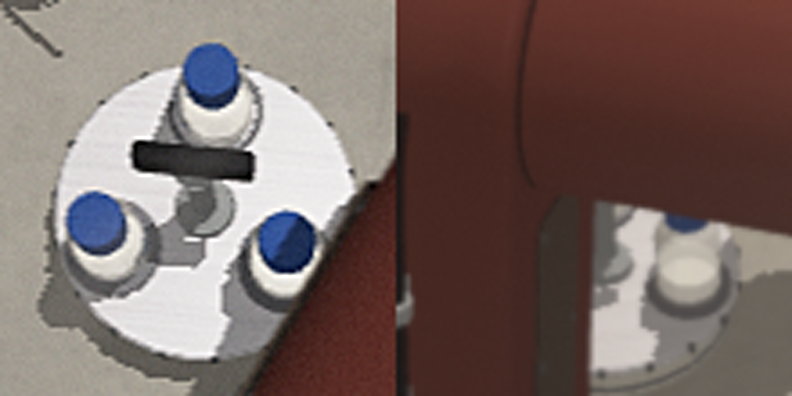

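The bottle stands upright inside the rim: its cap is at crop (211,76) and its foot at about (216,118). The handle bar at (195,161) hasn't turned. Next is the handle.

Emit:
{"fn": "carry_out", "kwargs": {
  "deltas": [
    {"claw": 1,"dp": [0,0,0],"rotation": [0,0,0.18]},
    {"claw": 1,"dp": [0,0,0],"rotation": [0,0,0.18]},
    {"claw": 1,"dp": [0,0,0],"rotation": [0,0,0.18]},
    {"claw": 1,"dp": [0,0,0],"rotation": [0,0,0.18]},
    {"claw": 1,"dp": [0,0,0],"rotation": [0,0,0.18]}
  ]
}}

```text
clock: 12.72
tool_pos: [0.627, -0.143, 0.276]
tool_rot: [0.0, 0.44, 0.898, 0.0]
force: [-0.1, -0.8, 0.3]
opening: 0.0851
grip_force: 0.0
```

Emit:
{"fn": "carry_out", "kwargs": {
  "deltas": [
    {"claw": 1,"dp": [0,0,0],"rotation": [0,0,0.18]},
    {"claw": 1,"dp": [0,0,0],"rotation": [0,0,0.18]},
    {"claw": 1,"dp": [0,0,0],"rotation": [0,0,0.18]},
    {"claw": 1,"dp": [0,0,0],"rotation": [0,0,0.136]},
    {"claw": 1,"dp": [0,0,0],"rotation": [0,0,0]}
  ]
}}

```text
clock: 13.35
tool_pos: [0.6271, -0.1432, 0.276]
tool_rot: [0.0, 0.71, 0.704, 0.0]
force: [0.0, -0.0, 0.8]
opening: 0.0856
grip_force: 0.0
```

Emit:
{"fn": "carry_out", "kwargs": {
  "deltas": [
    {"claw": 1,"dp": [50,-15,0],"rotation": [0,0,0]},
    {"claw": 1,"dp": [50,-15,0],"rotation": [0,0,0]},
    {"claw": 1,"dp": [50,-15,0],"rotation": [0,0,0]},
    {"claw": 1,"dp": [50,-15,0],"rotation": [0,0,0]},
    {"claw": 1,"dp": [51,-14,0],"rotation": [0,0,0]}
  ]
}}

```text
clock: 13.98
tool_pos: [0.5549, 0.1098, 0.2758]
tool_rot: [0.0, 0.71, 0.705, 0.0]
force: [0.5, 0.3, 0.4]
opening: 0.0855
grip_force: 0.0
```

Emit:
{"fn": "carry_out", "kwargs": {
  "deltas": [
    {"claw": 1,"dp": [0,0,0],"rotation": [0,0,0]}
  ]
}}

```text
clock: 14.1
tool_pos: [0.5546, 0.1114, 0.2762]
tool_rot: [0.0, 0.708, 0.706, 0.001]
force: [-0.5, -1.2, -0.1]
opening: 0.0856
grip_force: 0.0
```

Run:
```python
from plant import *
o=observe();print(o["tool_pos"],o["tool_rot"].round(4),o["qpos"].round(3),o["force"],o["wrist_torque"])
```

```text
[0.55460153 0.11141431 0.27619895] [2.000e-04 7.081e-01 7.061e-01 5.000e-04] [-3.300e-02  1.300e-02  8.500e-02  1.642e+00  1.000e-03  1.540e+00] [-0.52263997 -1.17562345 -0.14034612] [ 0.03373656 -0.01538649 -0.07148387]
```

Emit:
{"fn": "carry_out", "kwargs": {
  "deltas": [
    {"claw": 1,"dp": [-6,-2,20],"rotation": [0,0,0]},
    {"claw": 1,"dp": [0,0,25],"rotation": [0,0,0]},
    {"claw": 1,"dp": [0,0,25],"rotation": [0,0,0]},
    {"claw": 1,"dp": [0,0,10],"rotation": [0,0,0]},
    {"claw": 1,"dp": [0,0,0],"rotation": [0,0,0]}
  ]
}}

```text
clock: 14.72
tool_pos: [0.5535, 0.1016, 0.1952]
tool_rot: [-0.0, 0.711, 0.703, -0.0]
force: [-0.3, 0.9, 0.0]
opening: 0.0848
grip_force: 0.0
```

Emit:
{"fn": "carry_out", "kwargs": {
  "deltas": [
    {"claw": 0.6,"dp": [0,0,0],"rotation": [0,0,0]},
    {"claw": 0.4,"dp": [0,0,0],"rotation": [0,0,0]},
    {"claw": 0.3,"dp": [0,0,0],"rotation": [0,0,0]},
    {"claw": 0.25,"dp": [0,0,0],"rotation": [0,0,0]},
    {"claw": 0.22,"dp": [0,0,0],"rotation": [0,0,0]}
  ],
  "newtons": 30
}}

```text
clock: 15.35
tool_pos: [0.553, 0.1019, 0.1961]
tool_rot: [-0.0, 0.711, 0.703, -0.0]
force: [-5.8, -0.6, 6.5]
opening: 0.0245
grip_force: 29.1
```

Emit:
{"fn": "carry_out", "kwargs": {
  "deltas": [
    {"claw": 0.1,"dp": [0,0,0],"rotation": [0,0,0]},
    {"claw": 0.1,"dp": [0,0,0],"rotation": [0,0,0]},
    {"claw": 0.1,"dp": [0,0,0],"rotation": [0,0,0]}
  ]
}}

```text
clock: 15.72
tool_pos: [0.5531, 0.1019, 0.1961]
tool_rot: [-0.0, 0.711, 0.703, -0.0]
force: [-5.2, -0.6, 5.7]
opening: 0.0245
grip_force: 29.1
```

```bash
cat > o.py <<'E'
from plant import *
import numpy as np
o=observe();q=o["tool_rot"];y=2*np.arctan2(q[2],q[1])
print("t",round(o["clock"],2),"p",o["tool_pos"].round(4),"yaw-pi/2",round((y-np.pi/2+np.pi)%(2*np.pi)-np.pi,4),"F",o["force"].round(1),"M",o["wrist_torque"].round(3),"open",round(o["opening"],4),"q6",o["qpos"][5].round(3))
E
python3 o.py
```

```text
t 15.72 p [0.5531 0.1019 0.1961] yaw-pi/2 -0.0107 F [-5.2 -0.6  5.7] M [-0.043  1.21   0.024] open 0.0245 q6 1.531
```

Emit:
{"fn": "carry_out", "kwargs": {
  "deltas": [
    {"claw": 0.5,"dp": [0,0,0],"rotation": [0,0,0]},
    {"claw": 0.5,"dp": [3,-1,-8],"rotation": [0,0,-0.01]},
    {"claw": 0.5,"dp": [0,0,0],"rotation": [0,0,0]},
    {"claw": 0.3,"dp": [0,0,0],"rotation": [0,0,0]},
    {"claw": 0.2,"dp": [0,0,0],"rotation": [0,0,0]}
  ]
}}

```text
clock: 16.35
tool_pos: [0.5526, 0.1049, 0.2031]
tool_rot: [-0.0, 0.707, 0.707, -0.0]
force: [-0.2, 0.1, 1.2]
opening: 0.0171
grip_force: 0.0
```

Emit:
{"fn": "carry_out", "kwargs": {
  "deltas": [
    {"claw": 0.1,"dp": [0,0,0],"rotation": [0,0,0]},
    {"claw": 0.1,"dp": [0,0,0],"rotation": [0,0,0]},
    {"claw": 0.1,"dp": [0,0,0],"rotation": [0,0,0]}
  ]
}}

```text
clock: 16.73
tool_pos: [0.5529, 0.1049, 0.2032]
tool_rot: [0.0, 0.707, 0.707, 0.0]
force: [4.7, 0.6, -1.8]
opening: 0.0156
grip_force: 32.2
```

```bash
python3 o.py
```

```text
t 16.73 p [0.5529 0.1049 0.2032] yaw-pi/2 -0.001 F [ 4.7  0.6 -1.8] M [ 0.077 -0.736 -0.048] open 0.0156 q6 1.527
```

Emit:
{"fn": "carry_out", "kwargs": {
  "deltas": [
    {"claw": 0.1,"dp": [0,0,0],"rotation": [0,0,-0.04]},
    {"claw": 0.1,"dp": [0,0,0],"rotation": [0,0,-0.04]},
    {"claw": 0.1,"dp": [0,0,0],"rotation": [0,0,0]}
  ]
}}

```text
clock: 17.1
tool_pos: [0.553, 0.1048, 0.2032]
tool_rot: [0.0, 0.678, 0.735, 0.0]
force: [6.1, 0.8, -2.0]
opening: 0.0155
grip_force: 32.2
```

```bash
python3 o.py
```

```text
t 17.1 p [0.553  0.1048 0.2032] yaw-pi/2 0.0795 F [ 6.1  0.8 -2. ] M [ 0.051 -0.873  0.039] open 0.0155 q6 1.446
```

Emit:
{"fn": "carry_out", "kwargs": {
  "deltas": [
    {"claw": 0.1,"dp": [0,0,0],"rotation": [0,0,-0.04]},
    {"claw": 0.1,"dp": [0,0,0],"rotation": [0,0,-0.03]}
  ]
}}

```text
clock: 17.35
tool_pos: [0.5531, 0.1049, 0.2032]
tool_rot: [0.0, 0.652, 0.758, 0.0]
force: [6.1, 0.3, -1.8]
opening: 0.0155
grip_force: 32.2
```

```bash
python3 o.py
```

```text
t 17.35 p [0.5531 0.1049 0.2032] yaw-pi/2 0.15 F [ 6.1  0.3 -1.8] M [ 0.154 -0.966 -0.02 ] open 0.0155 q6 1.376
```

Emit:
{"fn": "carry_out", "kwargs": {
  "deltas": [
    {"claw": 0.1,"dp": [0,0,0],"rotation": [0,0,-0.03]},
    {"claw": 0.1,"dp": [0,0,0],"rotation": [0,0,-0.03]}
  ]
}}

```text
clock: 17.6
tool_pos: [0.5531, 0.1049, 0.2032]
tool_rot: [0.0, 0.629, 0.777, 0.0]
force: [5.8, 1.9, -1.4]
opening: 0.0154
grip_force: 32.2
```

```bash
python3 o.py
```

```text
t 17.6 p [0.5531 0.1049 0.2032] yaw-pi/2 0.2098 F [ 5.8  1.9 -1.4] M [ 0.098 -1.071 -0.071] open 0.0154 q6 1.316
```

Emit:
{"fn": "carry_out", "kwargs": {
  "deltas": [
    {"claw": 0.1,"dp": [0,0,0],"rotation": [0,0,-0.03]},
    {"claw": 0.1,"dp": [0,0,0],"rotation": [0,0,-0.03]}
  ]
}}

```text
clock: 17.85
tool_pos: [0.5532, 0.1049, 0.2032]
tool_rot: [0.0, 0.606, 0.796, 0.0]
force: [5.7, 0.5, -2.7]
opening: 0.0157
grip_force: 32.1
```

```bash
python3 o.py
```

```text
t 17.85 p [0.5532 0.1049 0.2032] yaw-pi/2 0.2699 F [ 5.7  0.5 -2.7] M [ 0.2   -1.149  0.004] open 0.0157 q6 1.256
```

Emit:
{"fn": "carry_out", "kwargs": {
  "deltas": [
    {"claw": 0.1,"dp": [0,0,0],"rotation": [0,0,-0.03]},
    {"claw": 0.1,"dp": [0,0,0],"rotation": [0,0,-0.03]}
  ]
}}

```text
clock: 18.1
tool_pos: [0.5533, 0.1049, 0.2032]
tool_rot: [0.0, 0.581, 0.814, 0.0]
force: [6.6, 0.5, -3.5]
opening: 0.0153
grip_force: 32.1
```

```bash
python3 o.py
```

```text
t 18.1 p [0.5533 0.1049 0.2032] yaw-pi/2 0.3299 F [ 6.6  0.5 -3.5] M [ 0.119 -1.203 -0.087] open 0.0153 q6 1.196
```

Emit:
{"fn": "carry_out", "kwargs": {
  "deltas": [
    {"claw": 0.1,"dp": [0,0,0],"rotation": [0,0,-0.03]},
    {"claw": 0.1,"dp": [0,0,0],"rotation": [0,0,-0.03]}
  ]
}}

```text
clock: 18.35
tool_pos: [0.5533, 0.1049, 0.2032]
tool_rot: [0.001, 0.557, 0.831, 0.0]
force: [7.3, 1.1, -2.5]
opening: 0.0152
grip_force: 32.1
```

```bash
python3 o.py
```

```text
t 18.35 p [0.5533 0.1049 0.2032] yaw-pi/2 0.3899 F [ 7.3  1.1 -2.5] M [ 0.173 -1.202 -0.105] open 0.0152 q6 1.136
```

Emit:
{"fn": "carry_out", "kwargs": {
  "deltas": [
    {"claw": 0.1,"dp": [0,0,0],"rotation": [0,0,-0.03]},
    {"claw": 0.1,"dp": [0,0,0],"rotation": [0,0,-0.03]}
  ]
}}

```text
clock: 18.6
tool_pos: [0.5534, 0.1049, 0.2033]
tool_rot: [0.001, 0.532, 0.847, 0.0]
force: [7.3, 1.0, -2.9]
opening: 0.0155
grip_force: 32.1
```

```bash
python3 o.py
```

```text
t 18.6 p [0.5534 0.1049 0.2033] yaw-pi/2 0.4499 F [ 7.3  1.  -2.9] M [ 0.217 -1.309 -0.015] open 0.0155 q6 1.076
```

Emit:
{"fn": "carry_out", "kwargs": {
  "deltas": [
    {"claw": 0.1,"dp": [0,0,0],"rotation": [0,0,-0.03]},
    {"claw": 0.1,"dp": [0,0,0],"rotation": [0,0,-0.03]}
  ]
}}

```text
clock: 18.85
tool_pos: [0.5534, 0.105, 0.2032]
tool_rot: [0.001, 0.506, 0.863, 0.001]
force: [7.3, 1.9, -3.4]
opening: 0.0155
grip_force: 32.0
```

```bash
python3 o.py
```

```text
t 18.85 p [0.5534 0.105  0.2032] yaw-pi/2 0.5099 F [ 7.3  1.9 -3.4] M [ 0.282 -1.373 -0.003] open 0.0155 q6 1.016
```

Emit:
{"fn": "carry_out", "kwargs": {
  "deltas": [
    {"claw": 0.1,"dp": [0,0,0],"rotation": [0,0,-0.03]},
    {"claw": 0.1,"dp": [0,0,0],"rotation": [0,0,-0.03]}
  ]
}}

```text
clock: 19.1
tool_pos: [0.5535, 0.105, 0.2032]
tool_rot: [0.001, 0.48, 0.877, 0.001]
force: [7.7, 2.4, -3.5]
opening: 0.0159
grip_force: 32.2
```

```bash
python3 o.py
```

```text
t 19.1 p [0.5535 0.105  0.2032] yaw-pi/2 0.5696 F [ 7.7  2.4 -3.5] M [ 0.354 -1.408 -0.278] open 0.0159 q6 0.956
```

Emit:
{"fn": "carry_out", "kwargs": {
  "deltas": [
    {"claw": 0.1,"dp": [0,0,0],"rotation": [0,0,-0.03]}
  ]
}}

```text
clock: 19.23
tool_pos: [0.5535, 0.105, 0.2032]
tool_rot: [0.001, 0.467, 0.884, 0.001]
force: [7.6, 1.2, -3.7]
opening: 0.0151
grip_force: 32.1
```

```bash
python3 o.py
```

```text
t 19.23 p [0.5535 0.105  0.2032] yaw-pi/2 0.5996 F [ 7.6  1.2 -3.7] M [ 0.311 -1.406 -0.209] open 0.0151 q6 0.926
```

Emit:
{"fn": "carry_out", "kwargs": {
  "deltas": [
    {"claw": 0.1,"dp": [0,0,0],"rotation": [0,0,-0.03]}
  ]
}}

```text
clock: 19.35
tool_pos: [0.5535, 0.105, 0.2032]
tool_rot: [0.001, 0.453, 0.891, 0.001]
force: [8.6, 2.1, -3.1]
opening: 0.0153
grip_force: 32.0
```

```bash
python3 o.py
```

```text
t 19.35 p [0.5535 0.105  0.2032] yaw-pi/2 0.6298 F [ 8.6  2.1 -3.1] M [ 0.347 -1.569 -0.17 ] open 0.0153 q6 0.896
```

Emit:
{"fn": "carry_out", "kwargs": {
  "deltas": [
    {"claw": 0.1,"dp": [0,0,0],"rotation": [0,0,-0.03]}
  ]
}}

```text
clock: 19.48
tool_pos: [0.5535, 0.1051, 0.2032]
tool_rot: [0.001, 0.44, 0.898, 0.001]
force: [8.5, 2.5, -4.3]
opening: 0.0157
grip_force: 32.0
```

```bash
python3 o.py
```

```text
t 19.48 p [0.5535 0.1051 0.2032] yaw-pi/2 0.6599 F [ 8.5  2.5 -4.3] M [ 0.312 -1.568 -0.024] open 0.0157 q6 0.866
```

Emit:
{"fn": "carry_out", "kwargs": {
  "deltas": [
    {"claw": 0.1,"dp": [0,0,0],"rotation": [0,0,-0.03]}
  ]
}}

```text
clock: 19.6
tool_pos: [0.5536, 0.1051, 0.2032]
tool_rot: [0.001, 0.426, 0.905, 0.001]
force: [8.2, 3.1, -3.1]
opening: 0.0154
grip_force: 32.0
```

```bash
python3 o.py
```

```text
t 19.6 p [0.5536 0.1051 0.2032] yaw-pi/2 0.6899 F [ 8.2  3.1 -3.1] M [ 0.375 -1.563  0.037] open 0.0154 q6 0.836
```

Emit:
{"fn": "carry_out", "kwargs": {
  "deltas": [
    {"claw": 0.1,"dp": [0,0,0],"rotation": [0,0,-0.03]}
  ]
}}

```text
clock: 19.73
tool_pos: [0.5536, 0.1051, 0.2032]
tool_rot: [0.001, 0.413, 0.911, 0.001]
force: [8.7, 1.9, -3.9]
opening: 0.0153
grip_force: 31.9
```

```bash
python3 o.py
```

```text
t 19.73 p [0.5536 0.1051 0.2032] yaw-pi/2 0.7201 F [ 8.7  1.9 -3.9] M [ 0.32  -1.677  0.055] open 0.0153 q6 0.806
```

Emit:
{"fn": "carry_out", "kwargs": {
  "deltas": [
    {"claw": 0.1,"dp": [0,0,0],"rotation": [0,0,-0.025]}
  ]
}}

```text
clock: 19.85
tool_pos: [0.5536, 0.1051, 0.2032]
tool_rot: [0.001, 0.401, 0.916, 0.001]
force: [8.9, 2.5, -4.1]
opening: 0.0154
grip_force: 31.9
```

```bash
python3 o.py
```

```text
t 19.85 p [0.5536 0.1051 0.2032] yaw-pi/2 0.7451 F [ 8.9  2.5 -4.1] M [ 0.346 -1.661  0.064] open 0.0154 q6 0.781
```

Emit:
{"fn": "carry_out", "kwargs": {
  "deltas": [
    {"claw": 0.1,"dp": [0,0,0],"rotation": [0,0,-0.02]}
  ]
}}

```text
clock: 19.98
tool_pos: [0.5536, 0.1051, 0.2032]
tool_rot: [0.001, 0.392, 0.92, 0.001]
force: [8.4, 2.4, -3.4]
opening: 0.0153
grip_force: 31.9
```

```bash
python3 o.py
```

```text
t 19.98 p [0.5536 0.1051 0.2032] yaw-pi/2 0.7649 F [ 8.4  2.4 -3.4] M [ 0.32  -1.621 -0.007] open 0.0153 q6 0.761
```

Mz went from resisting to pulling, then back to about zero at yaw 0.765. The crest was at about 0.66, so this is the stop. Releasing.

Emit:
{"fn": "carry_out", "kwargs": {
  "deltas": [
    {"claw": 0.3,"dp": [0,0,0],"rotation": [0,0,0]},
    {"claw": 0.5,"dp": [0,0,0],"rotation": [0,0,0]},
    {"claw": 0.6,"dp": [0,0,0],"rotation": [0,0,0]},
    {"claw": 0.6,"dp": [0,0,0],"rotation": [0,0,0]},
    {"claw": 0.6,"dp": [0,0,0],"rotation": [0,0,0]}
  ]
}}

```text
clock: 20.6
tool_pos: [0.5526, 0.1049, 0.2033]
tool_rot: [0.0, 0.393, 0.92, -0.0]
force: [-0.1, -0.4, 0.1]
opening: 0.0515
grip_force: 0.0
```

Emit:
{"fn": "carry_out", "kwargs": {
  "deltas": [
    {"claw": 0.6,"dp": [0,0,-15],"rotation": [0,0,0]},
    {"claw": 0.6,"dp": [0,0,-30],"rotation": [0,0,0]},
    {"claw": 0.6,"dp": [0,0,-30],"rotation": [0,0,0]},
    {"claw": 0.6,"dp": [0,0,0],"rotation": [0,0,0]},
    {"claw": 0.6,"dp": [0,0,0],"rotation": [0,0,0]}
  ]
}}

```text
clock: 21.22
tool_pos: [0.5527, 0.1049, 0.2784]
tool_rot: [0.0, 0.393, 0.92, -0.0]
force: [-0.1, -0.1, 0.2]
opening: 0.0514
grip_force: 0.0
```

```bash
python3 o.py
```

```text
t 21.23 p [0.5527 0.1049 0.2784] yaw-pi/2 0.764 F [-0.1 -0.1  0.2] M [ 0.007 -0.01   0.025] open 0.0514 q6 0.762
```

Emit:
{"fn": "carry_out", "kwargs": {
  "deltas": [
    {"claw": 0.6,"dp": [-38,-36,-5],"rotation": [0,0,0]},
    {"claw": 0.6,"dp": [-38,-36,0],"rotation": [0,0,0]},
    {"claw": 0.6,"dp": [-38,-36,0],"rotation": [0,0,0]},
    {"claw": 0.6,"dp": [-38,-36,0],"rotation": [0,0,0]},
    {"claw": 0.6,"dp": [-38,-36,0],"rotation": [0,0,0]}
  ]
}}

```text
clock: 21.85
tool_pos: [0.5535, -0.1583, 0.2824]
tool_rot: [-0.001, 0.393, 0.92, 0.0]
force: [-0.2, 0.3, -0.3]
opening: 0.0515
grip_force: 0.0
```

Emit:
{"fn": "carry_out", "kwargs": {
  "deltas": [
    {"claw": 0.6,"dp": [-30,-30,0],"rotation": [0,0,0]},
    {"claw": 0.6,"dp": [-30,-30,0],"rotation": [0,0,0]},
    {"claw": 0.6,"dp": [0,0,0],"rotation": [0,0,0]},
    {"claw": 0.6,"dp": [0,0,0],"rotation": [0,0,0]}
  ]
}}

```text
clock: 22.35
tool_pos: [0.552, -0.2411, 0.2826]
tool_rot: [-0.001, 0.393, 0.92, 0.0]
force: [-0.8, 1.4, -0.7]
opening: 0.0514
grip_force: 0.0
```

```bash
python3 o.py
python3 - <<'E'
from plant import *
from h import *
c=capture("top"); c0=dict(np.load("pics/top0.npz"))
def bar(k):
    im=k["img"][170:225,255:330]; n,l,s,ce=cv2.connectedComponentsWithStats((im.max(2)<60).astype(np.uint8))
    i=1+np.argmax(s[1:,4]); P=np.array([atz(k,(x+255,y+170),.23)[:2] for y,x in np.argwhere(l==i)]); m=P.mean(0); v=np.linalg.svd(P-m)[2][0]; return m.round(4),np.arctan(v[1]/v[0]).round(3),len(P)
print(bar(c0),bar(c))
cv2.imwrite("pics/g.png",cv2.resize(c["img"][150:300,210:400,::-1],None,fx=4,fy=4,interpolation=cv2.INTER_CUBIC))
E
```

```text
t 22.35 p [ 0.552  -0.2411  0.2826] yaw-pi/2 0.7638 F [-0.8  1.4 -0.7] M [ 0.028 -0.031 -0.01 ] open 0.0514 q6 0.178
(array([0.5497, 0.1056]), np.float64(1.56), 279) (array([0.5497, 0.105 ]), np.float64(-0.803), 256)
```

View pics/g.png

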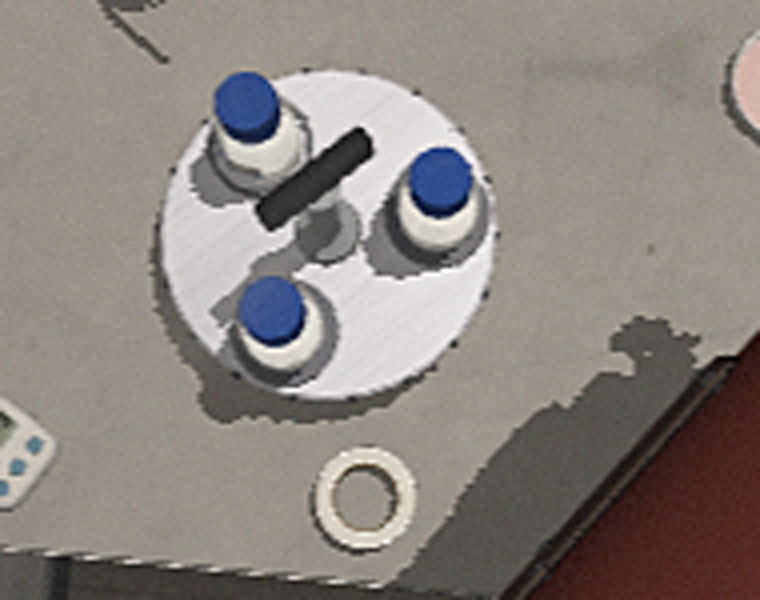

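The deck turned about 0.78 rad and rests in the stop. The bottle, cap at crop (247,106), stands in its place; the tape and timer have not moved.

```bash
python3 -c "
from plant import *
print(finish_job())"
```

```text
the job is handed in; nothing more can be done
None
```

I stood the bottle in the empty place, turned the turntable about 0.78 rad counter-clockwise to its next click stop, let go and handed the job in at about 22 s; no verdict came back, but the last picture showed everything in place.

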